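# Show the praline box to the till scanner

### The arm

A 6-joint arm with a two-finger parallel gripper is mounted at the origin on the work surface. World frame = base frame: x ahead of the robot, y to its left, z up, the work surface at z = 0. Lengths are in m, angles in rad, forces in N, time in s.
With the tool pointing down it reaches from about 0.35 to 0.975 m from the base axis. Payload 7.1 kg.
Tool frame: the origin (TCP) lies midway between the tips of the shut fingers; the grasp point (between the pads) lies 19 mm behind it; z points along the fingers, y is the line along which they close (so a half turn about z gives the same grasp; the last joint's range is limited). The gripper opens to 88 mm and grips with 3 to 60 N. Pads are 20 mm wide; open, the fingers measure 115 mm over their backs; the gripper's body (75 mm by 178 mm) begins 61 mm behind the grasp point.
Start: joints at [1.225, 0.423, 1.63, -0, 1.089, -0.019], TCP at [0.201, 0.592, 0.223] pointing down, gripper open.
Joint ranges: [-3, 3], [-0.9, 2.11], [0.09, 2.58], [-1.31, 4.45], [0.11, 2.69], [-2.54, 2.54]. Speed limits (rad/s): [2.39, 2.39, 3.01, 3.14, 3.14, 3.14].

### API

Orientations are given as a unit quaternion [w, x, y, z].
In Python, from station import manip, solver, read_camera, camera_info gives the robot as it stands (manip), with the cameras as plain functions and the kinematics (solver). Calls block until the motion is done:
- manip.move_pose(position, orientation): joint-space move of the TCP to a pose.
- manip.movel(position, frame=None, v=0.15, until_force=None): straight line of the TCP; frame=None keeps the orientation; v is the mean speed in m/s. With until_force (N) it stops when the force on the tool has changed by that much, and returns True; else False.
- manip.movej(angles): joint-space move.
- manip.command_gripper(opening): opening from 0.0 (shut) to 1.0 (fully open); the grip force is fixed at half the most; returns when the fingers have stopped.
- manip.wait(seconds).
- solver.inverse_kinematics(position, orientation): joint angles nearest the present ones, or None.
- read_camera(name): name is "side" or "top"; returns the picture (384x512x3 uint8, red, green, blue); there is no depth.
- camera_info(name): a dict with "intrinsics" (3x3 intrinsics, pixels), "dist" ([k1, k2, p1, p2, k3] as OpenCV has them; the pictures are not rectified), "T" (4x4, takes a point from camera to world coordinates). Camera axes: x right, y up, looking along -z (the intrinsics and any distortion apply to the point x, -y, -z); pixel columns grow to the right and rows downward; lengths in m; the calibration is good to about 2 mm. A picture is of the moment at which its call begins. camera_info takes no time and is no camera call.
A pose or a line that the arm cannot do raises manip.MotionError and nothing moves.
- manip.job_done(): hands the job in; it is judged then, once.
Readings, each from a call of its own:
- manip.get_time(): time.
- manip.get_joint_pos(): joint angles.
- manip.get_qvel(): joint speeds.
- manip.get_effort(): joint torques, N m.
- manip.get_tcp_pos(): TCP position.
- manip.get_ee_rot(): TCP orientation.
- manip.get_ft_force(): force on the tool from outside, world axes, zero at the start.
- manip.get_ft_torque(): the same for the moment, N m.
- manip.get_grip_width(): opening from 0.0 (shut) to 1.0 (fully open).
- manip.get_finger_force(): force on a finger pad.
Only numpy, scipy, OpenCV 4.12 (cv2) and the standard library are available. Lean on these libraries where they do the work, as an engineer would, in place of code of your own. Each camera call takes 0.05 s, during which the arm holds its last target. There are 200 camera calls.

### The job

On the chocolate shop's counter, the customer's long slim box of pralines lies in the wooden tray: pick it up with your fingers clear of its bar-code sticker and show it to the till scanner. Keep it lid up and hold it in front of the scanner's window, with the bars centred on the glass and squarely facing it about 9 cm away, the box's long edge parallel to the glass's lower edge (the head is tipped down a little, so lean the box to match). Finish while still holding it there, steady in the air and touching nothing else; leave the scanner, its head and the other goods as they are.

Things in the scene. Friction and masses are not known exactly. Their poses are not given: they have to be found in the camera images.
- long_box: long slim stiff carton, dark brown, gold ribbon band round its -x end; 180 mm long (own x), 44 mm wide (own y), 36 mm high (own z), 110 to 230 g. Origin: centre of the underside. Lies lid up (z up) in the tray, its +x end pointing to the robot's right (world -y) give or take 1.6 rad. Can be gripped across its 44 mm width at the middle
- label (a point): centre of the bars, on the long side that the box's +y points out of: in the box's frame x +57, y +22, z +18 mm. Axes as the box's: +y points straight out of the bars. The white sticker is 36 mm wide and 30 mm high on this side; a 36 by 20 mm flap folds onto the lid above it and shows from above which end and side carry the bars
- tray: open wooden goods tray, does not move: 250 mm (own x) by 360 mm (own y), 22 mm high, walls and floor 8 mm thick. Origin: centre of its underside, on the counter (z = 0), own z up. The box lies on its floor in the right (own -y) part, clear of the walls; the tin stands in the left part
- scanner: bar-code scanner standing fixed on the counter at the robot's left: round black foot 120 mm across, neck and fork (105 mm wide), grey head tipping in the fork; 217 mm high. Origin: centre of the foot's underside, own z up; its front faces along its own -x. Head hinge along own y, 170 mm up, 8 mm behind the origin
- window (a point): centre of the scanner's dark glass (64 by 66 mm) on the front of the head (60 mm deep, 80 wide, 94 high; top 51 mm above this point). Head's axes: -x points straight out of the glass, y along its lower edge, z up the glass. The glass looks 0.1 to 0.4 rad below level; the head stays as set unless knocked. It reads bars 60 to 120 mm off, best at 90
- tin: bystander: round metal tin, 64 mm across, 48 mm high, in the left (own +y) part of the tray, origin at the centre of its underside
- ballotin: bystander: square cream carton with a bow, about 104 mm across and 80 mm high, on the counter to the left, origin at the centre of its underside
- terminal: bystander: black card terminal lying on the counter at the far right, 165 by 78 by 33 mm, origin at the centre of its underside

How it is judged:
By the outcome, as a careful person would: the job done as asked, in the order asked, and still so for the second after the job is handed in, while the arm keeps its last pose, push and grip.
It also fails if it takes over 35 s, if anything falls off the work surface, if the arm or the gripper's body presses on something with over 40 N, if the wrist force passes 120 N, or if a joint passes its speed limit or range.

## Working session

There is one attempt and no reset: what is moved stays moved. The work goes in short steps, each a Python script; the robot and the scene stay as the last script left them, time stands still between calls to the robot, and variables do not carry over. Pictures are saved under pics/ and viewed, at most 10 in all, crops included, and the job is handed in when it is done.

```bash
mkdir -p pics; ls
python3 - <<'E'
from station import manip, solver, read_camera, camera_info
import cv2
for n in("side","top"):
    im=read_camera(n); cv2.imwrite(f"pics/{n}0.png",cv2.resize(im[:,:,::-1],(768,576),interpolation=cv2.INTER_CUBIC)); cv2.imwrite(f"{n}_raw.png",im[:,:,::-1])
    i=camera_info(n);print(n,i)
print(manip.get_time())
E
```

```text
pics
station.py
side {'intrinsics': array([[442.00767003,   0.        , 253.35629791],
       [  0.        , 442.00767003, 189.6995989 ],
       [  0.        ,   0.        ,   1.        ]]), 'dist': array([-0.16819465,  0.        ,  0.        ,  0.        ,  0.        ]), 'T': array([[ 0.99393383,  0.08845293, -0.06535771,  0.45097036],
       [-0.10992678,  0.78055505, -0.61534537, -0.90954233],
       [-0.00341381,  0.61879714,  0.78554341,  1.26317477],
       [ 0.        ,  0.        ,  0.        ,  1.        ]])}
top {'intrinsics': array([[347.07465262,   0.        , 258.1005433 ],
       [  0.        , 347.07465262, 190.97892734],
       [  0.        ,   0.        ,   1.        ]]), 'dist': array([-0.01659144,  0.        ,  0.        ,  0.        ,  0.        ]), 'T': array([[-4.69887007e-02,  9.78520188e-01, -2.00724445e-01,
         2.69669443e-01],
       [-9.98895288e-01, -4.59264945e-02,  9.94791493e-03,
        -6.86354056e-03],
       [ 5.15665478e-04,  2.00970142e-01,  9.79597232e-01,
         1.38885163e+00],
       [ 0.00000000e+00,  0.00000000e+00,  0.00000000e+00,
         1.00000000e+00]])}
0.1
```

View pics/side0.png

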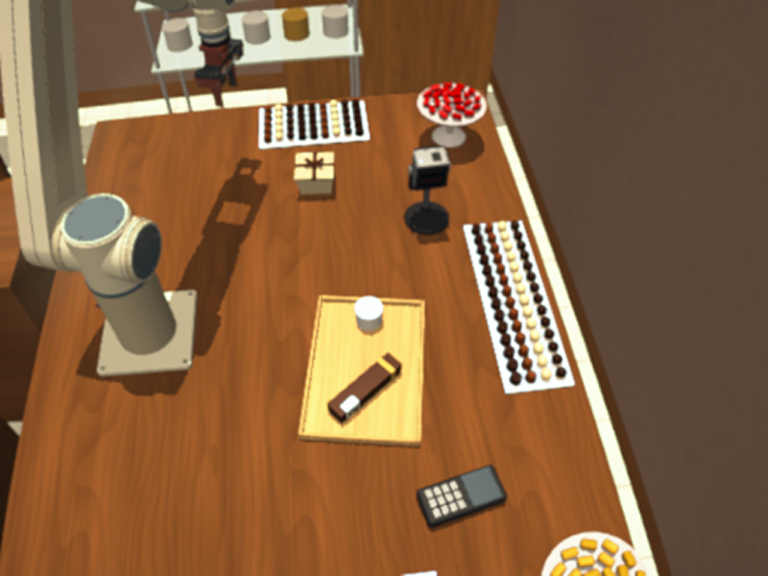

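View pics/top0.png

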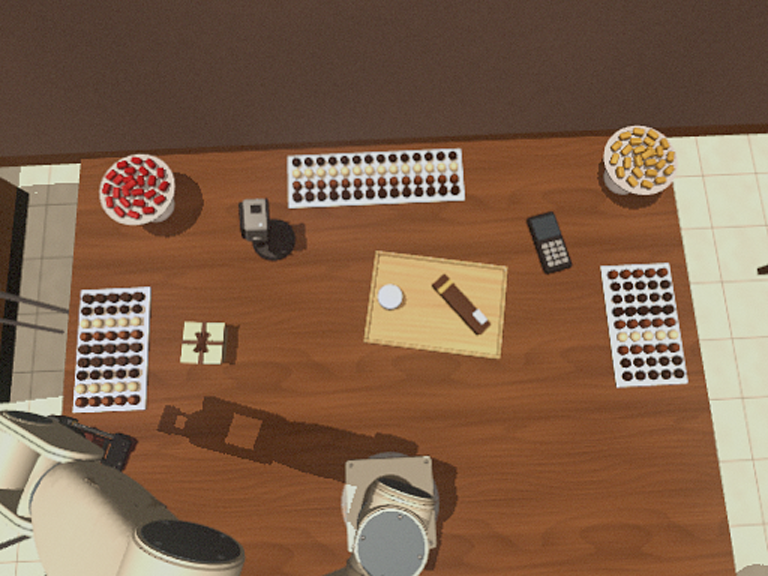

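The side view shows the scanner at about (428,190) and the box from (340,405) at the label end to (395,362) at the ribbon end, at 1.5× scale. In the top view the scanner is at about (262,228), and the box runs from (440,285) at the ribbon to (482,322) at the label. I'll enlarge both.

Run:
```python
import cv2,numpy as np
s=cv2.imread("side_raw.png");t=cv2.imread("top_raw.png")
def c(im,x,y,w,h,k):
    o=cv2.resize(im[y:y+h,x:x+w],None,fx=k,fy=k,interpolation=cv2.INTER_CUBIC)
    for i in range(0,w,10): cv2.putText(o,str(x+i),(i*k,8),0,.3,(0,255,0),1);cv2.line(o,(i*k,10),(i*k,14),(0,255,0),1)
    for j in range(0,h,10): cv2.putText(o,str(y+j),(0,j*k+4),0,.3,(0,255,255),1);cv2.line(o,(20,j*k),(24,j*k),(0,255,255),1)
    return o
cv2.imwrite("pics/scan.png",np.hstack([c(s,260,94,40,60,10),c(t,155,125,40,60,10)]))
cv2.imwrite("pics/box.png",np.hstack([c(s,215,231,57,52,7),c(t,283,178,57,52,7)]))
```

```text
(no output)
```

View pics/scan.png

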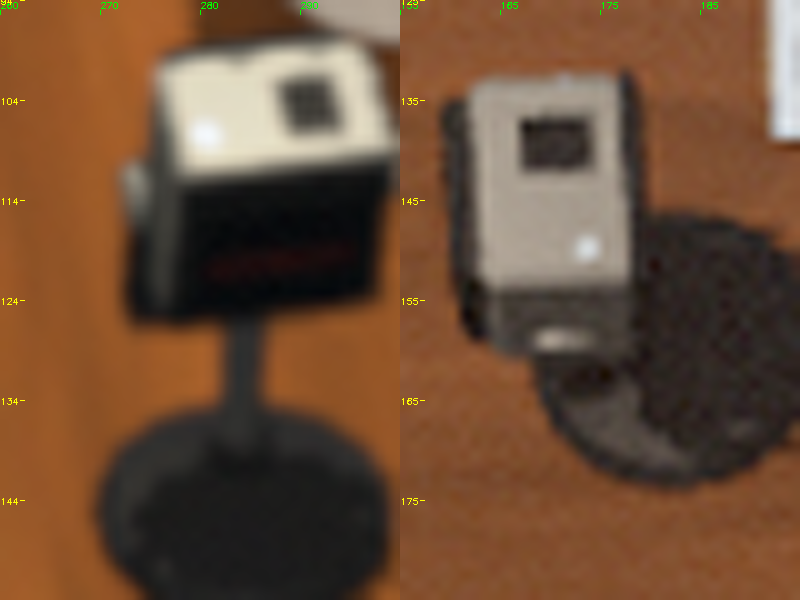

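View pics/box.png

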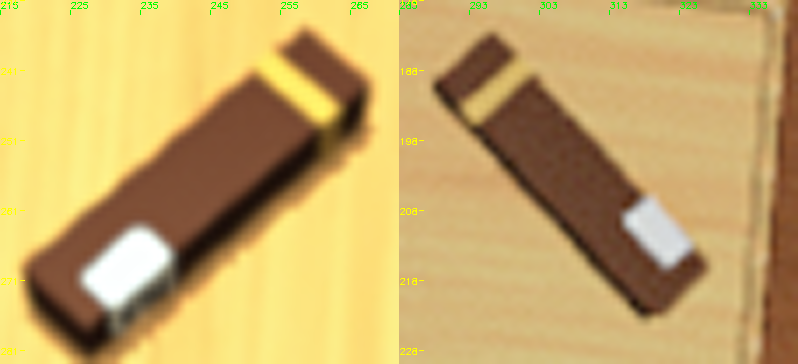

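The side scan crop shows the head's pale top, the dark front facing -y and a red line at about (288,120). In the top crop the head's top runs over columns 162–177 and rows 132–153. In the box crops the flap lies on the edge facing +x/-y at the -y end, which fits the box description. Next I'll fit models to these points and overlay them.

```bash
cat > h.py <<'E'
import numpy as np, cv2
from scipy.optimize import least_squares
from scipy.spatial.transform import Rotation as R
from station import manip, solver, read_camera, camera_info
F=np.diag([1,-1,-1.])
CAM={n:camera_info(n) for n in("side","top")}
def proj(n,P):
    i=CAM[n];T=np.linalg.inv(i["T"]);A=F@T[:3,:3];t=F@T[:3,3]
    return cv2.projectPoints(np.atleast_2d(P).astype(float),cv2.Rodrigues(A)[0],t,i["intrinsics"],i["dist"])[0][:,0]
def head(p,L):   # p=x,y,yaw,tilt ; L in window frame -> world. hinge at (30,0,4)mm in window frame
    x,y,yaw,t=p; Rz=R.from_euler('z',yaw); Rh=Rz*R.from_euler('y',-t)
    return Rh.apply(np.atleast_2d(L)-[.030,0,.004])+Rz.apply([.008,0,.170])+[x,y,0]
def scan(p,L): return R.from_euler('z',p[2]).apply(np.atleast_2d(L))+[p[0],p[1],0]
def box(p,L): return R.from_euler('z',p[3]).apply(np.atleast_2d(L))+np.array(p[:3])
E
cat > fit.py <<'E'
from h import *
def px(c,k,o): return (np.array(c)+.5)/k-.5+np.array(o)
bp=np.array([[90,22,36],[-90,-22,36],[-90,22,36],[90,-22,36],[39,22,36],[39,2,36],[75,2,36],[75,22,36]])/1e3
# side: label outer(+x,+y), ribbon far(-x,-y), ribbon right(-x,+y), label left(+x,-y); flap
bs=px([[95,322],[305,30],[368,80],[25,268],[173,250],[137,226],[82,278],[118,308]],7,(215,231))
bt=px([[309,265],[41,83],[94,35],[249,312],[247,196],[223,217],[268,268],[293,244]],7,(283,178))
f=least_squares(lambda p:np.r_[(proj("side",box(p,bp))-bs).ravel(),(proj("top",box(p,bp))-bt).ravel()],[.45,-.1,.014,-2.2],loss='soft_l1')
print("box",f.x.round(4),"res",f.fun.reshape(-1,2).round(1).tolist())
a=np.linspace(0,2*np.pi,60);C=np.c_[.06*np.cos(a),.06*np.sin(a),0*a]
hw=lambda x,y,z:np.array([x,y,z])/1e3
L=[hw(0,40,51),hw(0,-40,51),hw(60,40,51),hw(60,-40,51)]
ss=px([[180,180],[393,152],[160,62],[375,40]],10,(260,94))
st=px([[232,285],[220,75],[85,285],[70,80]],10,(155,125))
def r(q):
    p=q[:4];M=[l+[d,0,0] for l,d in zip(L,(q[4],q[4],-q[5],-q[5]))]
    s=proj("side",scan(p,C)); t=proj("top",scan(p,C))
    foot=[s[:,0].min()-269.8,s[:,0].max()-298.8,s[:,1].max()-155.5]
    return np.r_[(proj("side",head(p,M))-ss).ravel(),(proj("top",head(p,M))-st).ravel(),foot,proj("side",head(p,[0,0,0]))[0]-px([280,262],10,(260,94))]
g=least_squares(r,[.6,.3,1.57,.25,.005,.005],loss='soft_l1')
print("scan",g.x.round(4),"res",g.fun.round(1).tolist(),"window",head(g.x[:4],[0,0,0]))
np.save("fit.npy",np.r_[f.x,g.x])
def draw(n,o,sz,k,polys):
    im=cv2.imread(n+"_raw.png")[o[1]:o[1]+sz[1],o[0]:o[0]+sz[0]];im=cv2.resize(im,None,fx=k,fy=k,interpolation=cv2.INTER_CUBIC)
    for P,c in polys: cv2.polylines(im,[np.int32((proj(n,P)-o+.5)*k*16)],True,c,1,cv2.LINE_AA,4)
    return im
p=g.x[:4]
fr=lambda x,w,a,b:head(p,[hw(x,w,a),hw(x,-w,a),hw(x,-w,b),hw(x,w,b)])
sp=[(fr(0,40,51,-43),(0,255,0)),(fr(60,40,51,-43),(255,255,0)),(fr(0,32,33,-33),(0,0,255)),(scan(p,C),(255,0,255))]
b=f.x;bb=[(box(b,np.array([[90,22,z],[-90,22,z],[-90,-22,z],[90,-22,z]])/1e3),(0,255,0)) for z in(0,36)]+[(box(b,bp[4:]),(0,0,255)),(box(b,np.array([[39,22,3],[39,22,33],[75,22,33],[75,22,3]])/1e3),(255,0,0))]
A=np.vstack([np.hstack([draw("side",(256,90),(57,72),7,sp),draw("top",(150,120),(57,72),7,sp)])])
cv2.imwrite("pics/o1.png",A)
cv2.imwrite("pics/o2.png",np.hstack([draw("side",(215,231),(57,52),7,bb),draw("top",(283,178),(57,52),7,bb)]))
E
python3 fit.py
```

```text
box [ 0.492  -0.2109  0.0068 -2.4588] res [[-0.7, 1.0], [0.0, -1.2], [0.8, -0.2], [-0.5, -0.2], [0.0, 0.8], [0.7, 0.3], [0.2, 0.1], [-0.5, -0.1], [0.3, -0.1], [-1.0, -0.4], [-0.5, -0.8], [0.7, 0.6], [0.1, 0.1], [-0.1, 0.5], [-0.2, -0.0], [-0.1, 0.0]]
scan [0.7014 0.2908 1.629  0.2919 0.0059 0.0038] res [-0.0, -0.2, 0.5, 0.1, -0.6, -0.2, -0.5, -0.4, 0.0, -0.2, -0.0, -0.3, 0.2, -0.0, 0.6, -0.9, -1.0, 0.3, 0.6, -0.4, -0.9] window [[0.70255974 0.2712356  0.15753576]]
```

View pics/o1.png

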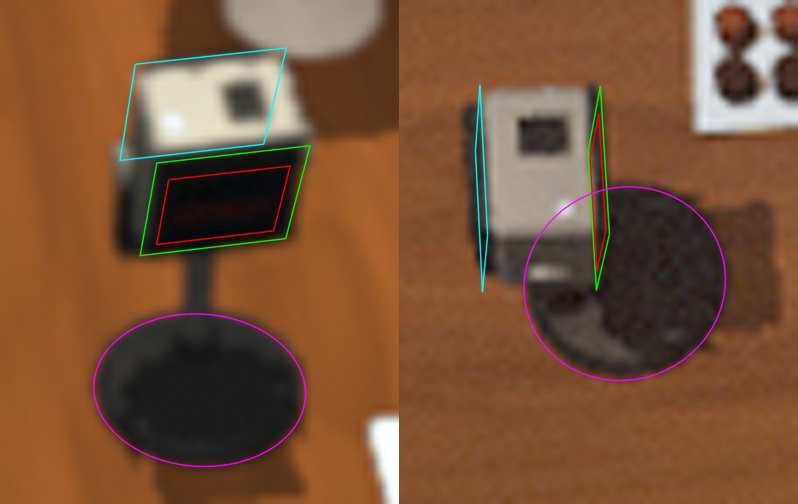

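View pics/o2.png

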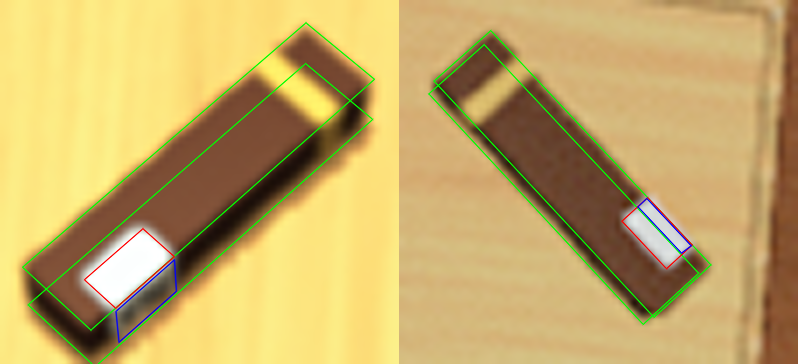

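The box overlay fits well. The scanner's foot and top fit too, but the front face's side edges look steeper than the model's. I'll look closer with the dark tones lifted.

Run:
```python
from h import *
a=[]
for n,o,sz,k,N in(("side",(266,94),(38,40),15,10),("top",(156,128),(29,34),15,6)):
    im=np.mean([read_camera(n).astype(float) for _ in range(N)],0)[:,:,::-1]
    np.save(n+"_avg.npy",im)
    c=im[o[1]:o[1]+sz[1],o[0]:o[0]+sz[0]]
    c=255*np.clip(c/150,0,1)**.5 if n=="side" else 255*np.clip(c/200,0,1)**.7
    k=10 if n=="side" else 13
    c=cv2.resize(c.astype(np.uint8),(sz[0]*k,sz[1]*k),interpolation=cv2.INTER_CUBIC)
    for i in range(0,sz[0],5): cv2.putText(c,str(o[0]+i),(i*k,8),0,.3,(0,255,0),1);cv2.line(c,(i*k,10),(i*k,16),(0,255,0),1)
    for j in range(5,sz[1],5): cv2.putText(c,str(o[1]+j),(0,j*k+4),0,.3,(0,255,255),1);cv2.line(c,(20,j*k),(26,j*k),(0,255,255),1)
    a.append(cv2.copyMakeBorder(c,0,450-c.shape[0],0,0,cv2.BORDER_CONSTANT))
cv2.imwrite("pics/g.png",np.hstack(a))
```

```text
(no output)
```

View pics/g.png

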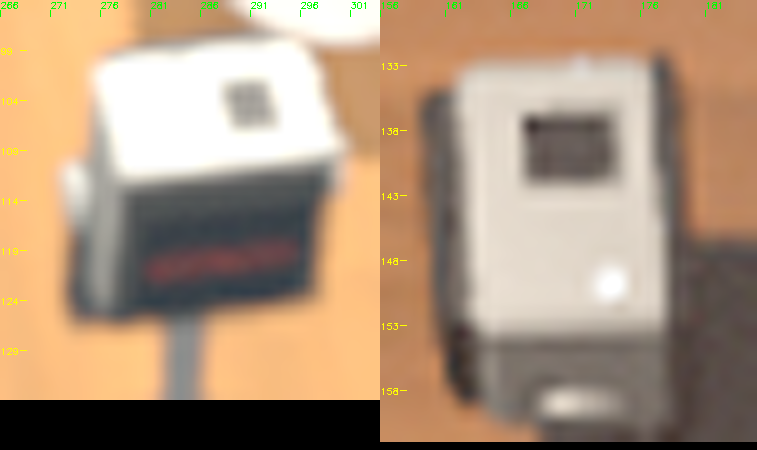

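The lifted crop shows the front face's corners at about (278,112.7), (299.8,110), (297.4,123.5) and (277,126). The hinge knob is at (273.2,112.5) in the side view and (170.2,158.9) in the top view. I'll refit with these points and check how stable the result is.

```bash
cat >> fit.py <<'E'
sf=px([[120,187],[338,160],[314,295],[110,320]],10,(266,94)); Lf=[hw(0,40,51),hw(0,-40,51),hw(0,-40,-43),hw(0,40,-43)]
def r2(q,o=None):
    p=q[:4]; off=np.array([q[7],0,q[8]]) if len(q)>7 else np.zeros(3)
    M=[l+[d,0,0] for l,d in zip(L,(q[4],q[4],-q[5],-q[5]))]; s=proj("side",scan(p,C)); k=scan(p,[.008,q[6],.170])
    return np.r_[(proj("side",head(p,M+off))-ss).ravel(),(proj("top",head(p,M+off))-st).ravel(),
     s[:,0].min()-269.8,s[:,0].max()-298.8,s[:,1].max()-155.5,proj("side",head(p,off))[0]-[288.3,119.7],
     (proj("side",head(p,Lf+off))-sf).ravel(),proj("side",k)[0]-[273.2,112.5],proj("top",k)[0]-[170.2,158.9]]
for ext in([],[0,0]):
    g=least_squares(r2,np.r_[.7,.29,1.63,.29,.005,.005,.055,ext],loss='soft_l1')
    off=np.r_[g.x[7],0,g.x[8]] if ext else np.zeros(3)
    J=np.linalg.inv(g.jac.T@g.jac)
    print(g.x.round(4),"sd/px",np.sqrt(np.diag(J))[:4].round(4),"cost",g.cost,head(g.x[:4],off).round(4),"\n",g.fun.round(1).tolist())
    if not ext: np.save("scan.npy",g.x[:4])
E
python3 fit.py|tail -4
```

```text
[0.1, -0.3, 0.7, 0.1, -0.5, -0.2, -0.4, -0.3, 0.1, -0.3, -0.0, -0.5, 0.1, -0.1, 0.5, -1.0, -0.9, 0.4, 0.4, -1.0, -1.2, 0.3, -0.1, 0.4, 0.2, -0.6, 0.4, -1.0, 0.3, 0.0, 0.0, -0.2, 0.0]
[ 7.0260e-01  2.9200e-01  1.6295e+00  2.6650e-01  2.8000e-03  6.5000e-03
  4.8100e-02  1.4000e-03 -3.0000e-03] sd/px [0.0015 0.0029 0.0278 0.0456] cost 3.1161662872353424 [[0.7036 0.2743 0.1557]] 
 [0.2, -0.0, 0.7, 0.3, -0.4, 0.1, -0.4, -0.0, -0.2, -0.2, -0.3, -0.3, -0.2, -0.0, 0.2, -0.8, -0.7, 0.5, 0.3, -1.0, -1.1, 0.4, -0.0, 0.4, 0.2, -0.5, 0.5, -0.9, 0.4, 0.0, 0.0, -0.2, 0.0]
```

```bash
cat > plan.py <<'E'
from h import *
b=np.load("fit.npy")[:4]; b[2]=.008; p=np.load("scan.npy")
Rh=R.from_euler('z',p[2])*R.from_euler('y',-p[3]); W=head(p,[0,0,0])[0]
RB=Rh*R.from_euler('z',-np.pi/2); LAB=np.array([.057,.022,.018])
B=W+Rh.apply([-.09,0,0])-RB.apply(LAB)      # target box origin
R0=R.from_euler('z',b[3]); 
def tool(Rb,pb,s,g=np.array([0,0,.005])):    # tool pose for box pose, g = TCP in box frame
    Q=Rb*R.from_matrix(np.diag([s,-s,-1.]))
    return np.array(pb)+Rb.apply(g), Q.as_quat(scalar_first=True)
E
python3 - <<'E'
from plan import *
print(b,W,B,RB.as_matrix().round(3).tolist(), manip.get_ee_rot())
for s in(1,-1):
    for nm,Rb,pb in(("pick",R0,b[:3]),("above",R0,b[:3]+[0,0,.22]),("place",RB,B),("pre",RB,B+Rh.apply([-.1,0,0.05])),("prehi",RB,B+Rh.apply([-.1,0,0.2]))):
        q=solver.inverse_kinematics(*tool(Rb,pb,s)); print(s,nm,None if q is None else np.round(q,2))
E
```

```text
[ 0.49201284 -0.21094299  0.008      -2.45880908] [0.70304498 0.27216197 0.1581072 ] [0.6521615  0.16592901 0.1107529 ] [[0.998, -0.056, 0.016], [0.058, 0.962, -0.268], [0.0, 0.268, 0.963]] [3.19136050e-06 1.62680560e-01 9.86678790e-01 2.15759566e-05]
1 pick None
1 above None
1 place [0.11 0.62 1.61 0.34 0.93 1.41]
1 pre [-0.06  0.59  1.6   0.32  1.01  1.27]
1 prehi [-0.12  0.44  1.48  0.28  1.28  1.3 ]
-1 pick [-0.43  0.63  1.93 -0.    0.59  0.46]
-1 above [-0.43  0.28  1.82 -0.    1.04  0.46]
-1 place [ 0.11  0.62  1.61  0.34  0.93 -1.73]
-1 pre [-0.06  0.59  1.6   0.32  1.01 -1.87]
-1 prehi [-0.12  0.44  1.48  0.28  1.28 -1.84]
```

Run:
```python
from plan import *
t0=manip.get_tcp_pos(); manip.movel([t0[0],t0[1],.42],v=.3)
P,Q=tool(R0,b[:3],-1)
manip.move_pose(P+[0,0,.22],Q); manip.command_gripper(.8)
manip.movel(P+[0,0,.06],v=.25)
print("hit",manip.movel(P,v=.06,until_force=6),manip.get_tcp_pos(),P,manip.get_time())
manip.command_gripper(0); print(manip.get_grip_width(),manip.get_finger_force())
manip.movel(P+[0,0,.05],v=.1); manip.movel(P+[0,0,.22],v=.25)
print(manip.get_grip_width(),manip.get_ft_force(),manip.get_time())
for n in("side","top"): cv2.imwrite(n+"_raw2.png",read_camera(n)[:,:,::-1])
im=cv2.imread("side_raw2.png");cc=proj("side",P+[0,0,.22])[0].astype(int);print(cc)
cv2.imwrite("pics/held.png",cv2.resize(im[cc[1]-50:cc[1]+50,cc[0]-65:cc[0]+65],None,fx=6,fy=6,interpolation=cv2.INTER_CUBIC))
```

```text
hit False [ 0.49226827 -0.21104777  0.0132929 ] [ 0.49201284 -0.21094299  0.013     ] 7.2167
0.49871315656399334 29.963780343532562
0.5006721055952866 [ 0.54753516  0.43067943 -2.01303696] 9.225
[241 221]
```

Run:
```python
from plan import *
P,Q=tool(RB,B,-1)
manip.move_pose(P+Rh.apply([-.1,0,.15]),Q)
manip.movel(P+Rh.apply([-.1,0,0]),v=.15); manip.movel(P,v=.06); manip.wait(.3)
print(manip.get_tcp_pos()-P,manip.get_ee_rot(),Q,manip.get_grip_width(),manip.get_ft_force(),manip.get_time())
bp=np.array([[90,22,36],[-90,22,36],[-90,-22,36],[90,-22,36]])/1e3
fl=np.array([[39,22,36],[39,2,36],[75,2,36],[75,22,36]])/1e3
bars=np.array([[39,22,3],[39,22,33],[75,22,33],[75,22,3]])/1e3
hw=lambda x,w,a,c:head(p,np.array([[x,w,a],[x,-w,a],[x,-w,c],[x,w,c]])/1e3)
A=[]
for n,o,sz in(("side",(225,95),(80,100)),("top",(158,122),(80,100))):
    im=np.mean([read_camera(n).astype(float) for _ in range(3)],0)[:,:,::-1].clip(0,255).astype(np.uint8); cv2.imwrite(n+"_raw3.png",im);k=5
    c=cv2.resize(im[o[1]:o[1]+sz[1],o[0]:o[0]+sz[0]],None,fx=k,fy=k,interpolation=cv2.INTER_CUBIC); 
    for L,col in((RB.apply(bp)+B,(0,255,0)),(RB.apply(fl)+B,(0,0,255)),(RB.apply(bars)+B,(255,0,0)),(hw(0,32,33,-33),(255,255,0))):
        cv2.polylines(c,[np.int32((proj(n,L)-o+.5)*k*16)],True,col,1,cv2.LINE_AA,4)
    A.append(c)
cv2.imwrite("pics/place.png",np.hstack(A))
```

```text
[ 2.66873371e-05 -1.24883630e-04 -3.51283559e-05] [-0.00395217 -0.02884191  0.99039469  0.13516982] [-0.00394989 -0.02894105  0.99039189  0.13516925] 0.5011439500914837 [-0.9010064  -0.28449038 -2.19135791] 14.575
```

View pics/place.png

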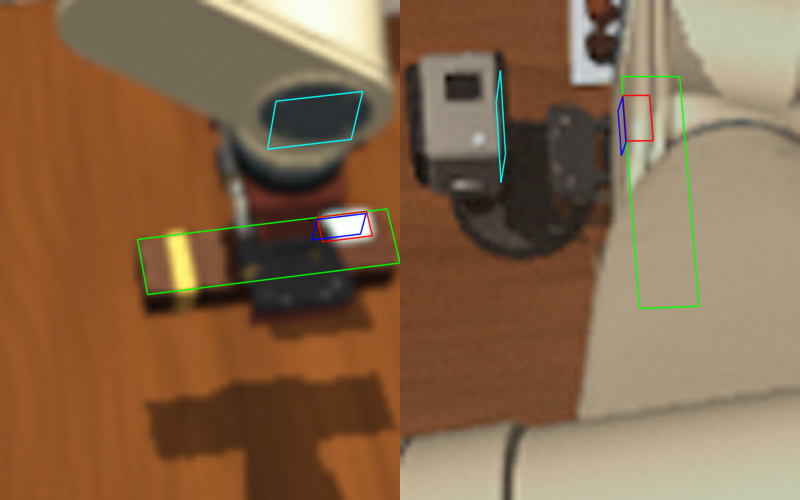

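The box sits within about 2–3 mm of the planned pose: flap seen at (347,225) against (345,228) in the overlay, with the same slope. It's steady and touches nothing, so I'm handing it in.

```bash
python3 -c "
from station import manip, solver, read_camera, camera_info
print(manip.job_done())"
```

```text
the job is handed in; nothing more can be done
None
```

The job is handed in: the box is held steady, lid up, gripped at its middle clear of the sticker, with the bars facing the scanner glass about 9 cm away; the side camera put it within about 3 mm of the planned pose.

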